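# Set the mirror lid of a barber's tool box to the marked lean

## Robot

A 7-joint arm with a two-finger parallel gripper is mounted at the origin on a cart in front of the work surface, level with it; the furniture and walls round the work are solid. World frame = base frame: x ahead of the robot, y to its left, z up, the work surface at z = 0. Lengths are in m, angles in rad, forces in N, time in s.
With the tool pointing down it reaches from about 0.425 to 0.925 m from the base axis. Payload 6.8 kg.
Tool frame: the origin (TCP) lies midway between the tips of the shut fingers; the grasp point (between the pads) lies 19 mm behind it (r.grip_depth is the distance from the TCP to the grasp point, in m); z points along the fingers, y is the line along which they close (so a half turn about z gives the same grasp; the last joint's range is limited). The gripper opens to 85 mm and grips with 20 to 120 N. Pads are 22 mm wide; open, the fingers measure 114 mm over their backs; the gripper's body (76 mm by 85 mm) begins 54 mm behind the grasp point. The pads swing forward as they close: fully open they stand 13 mm farther back than shut.
Start: joints at [1.068, 0.477, 0.022, 1.555, -0.011, 1.109, -0.083], TCP at [0.26, -0.623, 0.231] pointing down, gripper open.
Joint ranges: [-2.96, 2.96], [-0.34, 2.1], [-1.41, 1.46], [0.24, 2.44], [-1.37, 4.51], [0.17, 1.92], [-2.96, 2.96]. Speed limits (rad/s): [2.39, 2.39, 3.14, 3.14, 3.14, 3.14, 3.14].

## Interface

Orientations are given as a rotation vector (axis times angle).
In Python, from bench import telemetry, grab_frame, calibration, order, silhouettes, r gives the robot as it stands.
- The arm moves only by the tool apply_moves, never from a script. Its argument "moves" is a list of rows, each a list of 7 numbers: the turn, a rotation vector about the tool's x, y, z scaled (see below), then the shift along the tool's x, y, z scaled (see below), then the opening, from -1 (shut) to 1 (fully open). A call has exactly 8 rows; each row shifts and turns the commanded pose from where the row before left it, along the tool's axes as they then stand; what a row does not reach is not made up. The controller multiplies each number of a shift by 1000 mm and each number of a turn by 6 degrees. A row lasts 1/12 s, in which the tool goes at most 41.7 mm and 7.16 degrees, less where a joint would pass 70% of its speed; a pose out of reach is approached as far as the arm can. A call with a number of a shift or a turn outside -1 to 1 is refused whole. A call with a gripper value outside its range is refused whole. The fingers move at their own pace and stop on an object; "grip_force" is the grip in N (left out, the last holds). Time passes only in rows, so rows that do not move let the fingers close, or fill a call up. It gives the time, the measured TCP pose, the force, the opening and the grip force at its end, in the units of the state.
- telemetry.get_obs(): the state, without advancing time (a new reading comes with each control period).
- grab_frame(name): name is "scene" or "top" or "wrist"; returns the picture (384x512x3 uint8, blue, green, red); there is no depth.
- calibration(name): a dict with "fx", "fy", "cx", "cy" (pixels), "k1" (the pictures are not rectified: a ray, as slopes to the right and down, at radius r is drawn at 1 + k1 r^2 times it, then the intrinsics apply), "world_from_camera" (4x4, takes a point from camera to world coordinates); the wrist camera has in their place "mount" (4x4, takes a point from camera to tool coordinates, whose origin is the TCP and whose axes are the flange's). Camera axes: x right, y down, z forward; pixel columns grow to the right and rows downward; lengths in m; the calibration is good to about 2 mm. A picture is of the moment at which its call begins: read the wrist's pose just before it. calibration takes no time and is no camera call.
- order.hand_in(): hands the job in; it is judged then, once.
Trained networks look in the newest picture that a camera, given by its name, has taken for a name from the list of things; names that differ only in an ending like _2 or _b are one class to them, and where a whole thing is asked for, a point or a joint stands for the part that bears it (a point fixed in the world has none). Each returns a list of dicts, best first, with "p" (0 to 1); they miss things now and then, are a little off and sometimes report something else, mostly with a low value. They report only what shows in the picture. A call takes as long as a camera call.
- silhouettes(thing, camera): "mask" (384x512 bool, what is visible of it) and "extent" ([centre column, centre row, width, height] in pixels, round what is visible of it).
The state is a dict: "clock": time; "joints": joint angles; "qvel": joint speeds; "tau": joint torques, N m; "tcp_pos": TCP position; "orientation": TCP orientation; "contact_force": force on the tool from outside, world axes, zero at the start; "moment": the same for the moment, N m; "grip_width": finger opening in m; "gripper_force": force on a finger pad.
Only numpy, scipy, OpenCV 4.12 (cv2) and the standard library are available. Lean on these libraries where they do the work, as an engineer would, in place of code of your own. Each camera call takes 0.05 s, during which the arm holds its last target. There are 200 camera calls.

## Task

Open the wooden tool box's mirror lid and leave it standing by itself in line with the red index arm at its far side, which marks the lean wanted for the next customer. The hinge is stiff and springy, so the lid comes back a few degrees when let go: check it after letting go and correct it. Handle the glass lid gently, and leave the red arm, the bottle, the tube and the trimmer where they are.

Things in the scene. Friction and masses are not known exactly. Their poses are not given: they have to be found in the camera images.
- box: open wooden tool tray, 125 (its x) x 180 (its y) x 42 mm (z), fixed to the worktop; origin under its centre, z up, x from the lid's free edge (on the robot's right) to the hinge (on its left); 7 mm walls. The shut lid lies flat on it and sticks out 34 mm past the right-hand wall, with 43 mm of free height under that overhang.
- hinge (a point): a point on the hinge axis, midway along it: 68.5 mm from the box's origin along its +x and 42 mm up. The axis runs along the box's y. Axes as those of the box.
- lid: wooden mirror lid, a panel 190 mm wide, 12 mm thick, reaching 165 mm from the hinge axis, about 0.3 kg, mirror on its underside. Origin at the middle of the hinge axis; the underside lies 1 mm above the axis when shut. While pushed the hinge gives elastically; let go, the lid comes back several degrees, then stays. Moving it takes about 4 to 8 N at the free edge.
- lid_edge (a point): middle of the lid's free edge, at mid thickness: 165 mm from the hinge axis and 7 mm above it when shut. Its axes turn with the lid: -x points from the hinge to the free edge, z is the lid's outer normal, y is the hinge axis; they equal the box's axes while shut, and the lid opens by a positive turn about y.
- pointer_tip (a point): tip of the red index arm, a bar 6 x 10 mm and 149 mm long that turns about the same hinge axis, 110 mm to the far side (box's -y) of the lid's middle, 12 mm clear of the lid's side. Axes turn with the arm: -x points from the hinge to the tip; parallel to the lid's x when the lid lines up with it.
- pointer (a joint): angle of the red index arm about the hinge axis, rad: 0 = flat like the shut lid, 1.57 = upright, more = leaning over to the hinge's outer side (the robot's left). It is 1.4 to 1.9. It is the angle wanted of the lid.
- cologne: loose upright bottle with a lime-green cap, 33 x 45 x 124 mm, origin under its centre, beyond the far side of the box
- cream: loose upright white tube, 29 x 42 x 85 mm, origin under its centre, beyond the far side of the box
- trimmer: loose black hair trimmer lying on the near side of the box, 25 x 125 (its y) x 21 mm, origin at the centre of its underside

How it is judged:
On the way:
1. the lid is pried up off the box (lifted by more than 35 degrees) (z of lid_edge in the frame of hinge above 0.1 m), for 0.1 s.
At the end, for the whole second after the job is handed in: the lid stands by itself, at rest (under 0.05 rad/s), within 0.06 rad (3.4 degrees) of the red index arm's direction (angle between the x axis of lid_edge and the x axis of pointer_tip, either way round below 0.06 rad and z of lid_edge in the frame of hinge above 0.12 m and angular speed of lid below 0.05 rad/s); the robot touches nothing.
It fails at once if the red index arm is moved (its tip by more than 12 mm) (distance of pointer_tip from where it was at the start of the episode above 0.012 m).
It fails at once if the bottle, the tube or the trimmer is displaced by more than 20 mm (distance of any of cologne, cream, trimmer from where it was at the start of the episode above 0.02 m).
It fails at once if the glass lid is handled roughly (more than 30 N on it) (contact force between lid and anything else above 30 N).
It also fails if it takes over 58 s, if anything falls off the work surface, if the arm or the gripper's body presses on something with over 40 N, if the wrist force passes 120 N, or if a joint passes its speed limit or range.

## Working session

There is one attempt and no reset: what is moved stays moved. The work goes in short steps, Python scripts to look and compute and a tool call to move; the robot and the scene stay as the last step left them, time stands still between calls to the robot, and variables do not carry over. Pictures are saved under pics/ and viewed, at most 10 in all, crops included, and the job is handed in when it is done.

Besides the shell and the picture viewer there is one more tool, called by a JSON object that holds its "fn" and its "kwargs", one argument or row to a line. apply_moves: Moves the arm, as the interface text tells. Its arguments: {"type":"object","properties":{"moves":{"type":"array"},"grip_force":{"type":"number"}},"required":["moves"]}

```bash
mkdir -p pics; ls; python3 - <<'E'
from bench import telemetry, grab_frame, calibration, silhouettes, r
import cv2, numpy as np
np.set_printoptions(precision=4,suppress=True)
o=telemetry.get_obs(); print(o)
ims=[]
for n in ("scene","top"):
    im=grab_frame(n); cv2.imwrite(f"pics/{n}0.png",im); ims.append(im)
    c=calibration(n); print(n,c)
    for t in ("box","lid","pointer","cologne","cream","trimmer"):
        for d in silhouettes(t,n)[:2]: print(t,round(d["p"],2),np.round(d["extent"],1))
print(calibration("wrist"))
cv2.imwrite("pics/both0.png",cv2.resize(np.vstack(ims),(512,768))[:, :]) 
E
```

```text
pics
{'clock': 0.0, 'joints': array([ 1.0679,  0.4778,  0.0223,  1.5565, -0.0115,  1.1093, -0.0831]), 'qvel': array([ 0.0011, -0.001 ,  0.0017,  0.001 ,  0.0005,  0.0008,  0.0001]), 'tau': array([ -0.0006, -59.6462,   1.6079, -28.12  ,   0.0125,   0.0093,
        -0.    ]), 'tcp_pos': array([ 0.2594, -0.6225,  0.2303]), 'orientation': array([-3.0789, -0.6158,  0.0008]), 'contact_force': array([-0.8115,  0.064 ,  0.1495]), 'moment': array([ 0.0783,  0.0078, -0.0194]), 'gripper_force': 0.0, 'grip_width': 0.08550823354936471}
scene {'fx': 421.4937978695329, 'fy': 421.4937978695329, 'cx': 258.18572507317407, 'cy': 189.7864357822233, 'k1': -0.05887032725656829, 'world_from_camera': array([[-0.8598, -0.3101,  0.4056,  0.219 ],
       [-0.5106,  0.5187, -0.6858,  0.5112],
       [ 0.0023, -0.7967, -0.6043,  0.6051],
       [ 0.    ,  0.    ,  0.    ,  1.    ]])}
box 0.92 [251.  200.4 135.4 124.2]
box 0.26 [190.6 169.3  16.8  59.8]
lid 0.84 [259.  206.6 113.8  81.4]
pointer 0.61 [191.2 170.7  22.7  64.6]
cologne 0.58 [216.8 153.8  23.4  51.3]
top {'fx': 384.9181163289751, 'fy': 384.918116328
[... 209 characters left out ...]
222, -0.1927, -0.981 ,  0.8946],
       [ 0.    ,  0.    ,  0.    ,  1.    ]])}
box 0.73 [233.4 208.2  97.   97.3]
box 0.65 [227.2 194.3 101.2 131.1]
lid 0.82 [232.6 206.2  92.5 100.6]
pointer 0.55 [230.  192.6 101.8 136.1]
pointer 0.52 [203.  139.8  24.   27.4]
cologne 0.58 [275.2 133.   11.6  29.8]
cream 0.8 [227.6 118.2  14.9  28.2]
trimmer 0.67 [217.1 270.4  54.6  25.3]
{'fx': 336.29654100961494, 'fy': 336.29654100961494, 'cx': 254.11450428269654, 'cy': 195.78577434444057, 'k1': -0.07210679585679419, 'mount': array([[ 0.0007, -0.9495, -0.3139,  0.0799],
       [ 1.    ,  0.0012, -0.0013, -0.0002],
       [ 0.0016, -0.3139,  0.9495, -0.1415],
       [ 0.    ,  0.    ,  0.    ,  1.    ]])}
```

View pics/scene0.png

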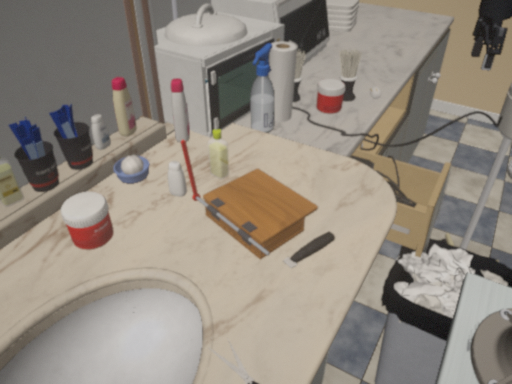

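View pics/top0.png

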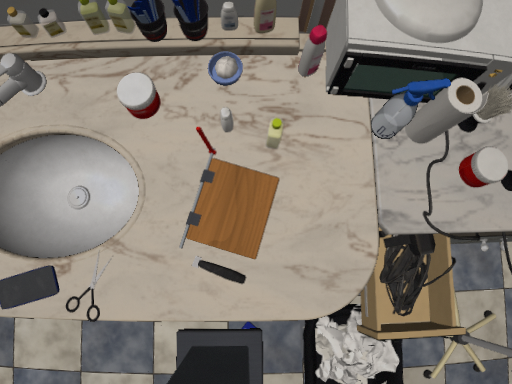

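The scene picture shows the shut lid around (259,207) and the red arm from (195,197) up to (183,142). In the top picture the lid is around (233,206), the arm runs from (213,153) to (198,128), and the trimmer is at (220,271).

```bash
cat > h.py <<'E'
import numpy as np, cv2
from bench import telemetry, grab_frame, calibration, silhouettes, r
np.set_printoptions(precision=4,suppress=True)
def rays(c,px):
    u=(np.asarray(px,float).reshape(-1,2)-[c["cx"],c["cy"]])/[c["fx"],c["fy"]]
    s=u.copy()
    for _ in range(10): s=u/(1+c["k1"]*(s**2).sum(1,keepdims=True))
    T=c["world_from_camera"]; d=np.c_[s,np.ones(len(s))]@T[:3,:3].T
    return T[:3,3],d
def plane(c,px,z):
    o,d=rays(c,px); return (o+d*((z-o[2])/d[:,2:]))
def proj(c,P,T=None):
    T=c["world_from_camera"] if T is None else T
    q=(np.asarray(P).reshape(-1,3)-T[:3,3])@T[:3,:3]; s=q[:,:2]/q[:,2:]
    s=s*(1+c["k1"]*(s**2).sum(1,keepdims=True)); return s*[c["fx"],c["fy"]]+[c["cx"],c["cy"]]
def red(im,box):
    x0,y0,x1,y1=box; m=np.zeros(im.shape[:2],bool); b=im.astype(int)
    k=(b[...,2]>110)&(b[...,1]<70)&(b[...,0]<70); m[y0:y1,x0:x1]=k[y0:y1,x0:x1]; return m
E
python3 - <<'E'
from h import *
for n in ("top","scene"):
    c=calibration(n); im=cv2.imread(f"pics/{n}0.png")
    m=(grab_frame(n) is not None) and silhouettes("lid",n)[0]["mask"]
    # tidy: wood-coloured lid in hsv too
    ct=max(cv2.findContours(m.astype(np.uint8),0,2)[0],key=cv2.contourArea).reshape(-1,2)
    P=plane(c,ct,0.055)[:,:2]
    R=cv2.minAreaRect(P.astype(np.float32)*1000); print(n,R,cv2.boxPoints(R))
    for t in ("trimmer","cologne","cream"):
        for d in silhouettes(t,n)[:1]:
            e=d["extent"]; print(t,d["p"],plane(c,[[e[0],e[1]]],0.02))
    mr=red(im,(175,115,225,205)); ys,xs=np.nonzero(mr); print("red",len(xs),xs.min(),xs.max(),ys.min(),ys.max())
    print([ (y,xs[ys==y].min(),xs[ys==y].max()) for y in np.unique(ys)])
E
```

```text
top ((570.3851928710938, -85.61482238769531), (163.10543823242188, 189.93553161621094), 72.62482452392578) [[ 455.3969 -135.0863]
 [ 636.6656 -191.8062]
 [ 685.3734  -36.1433]
 [ 504.1047   20.5766]]
trimmer 0.77 [[ 0.4327 -0.0529  0.02  ]]
cologne 0.7 [[ 0.7494 -0.183   0.02  ]]
cream 0.83 [[ 0.7868 -0.0661  0.02  ]]
red 28 196 215 127 153
[(np.int64(127), np.int64(197), np.int64(199)), (np.int64(128), np.int64(196), np.int64(200)), (np.int64(129), np.int64(196), np.int64(199)), (np.int64(131), np.int64(197), np.int64(197)), (np.int64(134), np.int64(199), np.int64(199)), (np.int64(139), np.int64(202), np.int64(202)), (np.int64(142), np.int64(204), np.int64(204)), (np.int64(145), np.int64(206), np.int64(206)), (np.int64(147), np.int64(207), np.int64(207)), (np.int64(150), np.int64(209), np.int64(214)), (np.int64(151), np.int64(209), np.int64(215)), (np.int64(152), np.int64(209), np.int64(214)), (np.int64(153), np.int64(215), np.int64(215))]
scene ((565.5341796875, -80.11198425292969), (165.10324096679688, 197.31790161132812), 72.53424072265625) [[ 446.6471 -129.2466]
 [ 634.8679 -188
[... 2221 characters left out ...]
int64(184), np.int64(192), np.int64(193)), (np.int64(185), np.int64(193), np.int64(193)), (np.int64(186), np.int64(193), np.int64(194)), (np.int64(187), np.int64(193), np.int64(194)), (np.int64(188), np.int64(193), np.int64(194)), (np.int64(189), np.int64(194), np.int64(194)), (np.int64(190), np.int64(194), np.int64(195)), (np.int64(191), np.int64(194), np.int64(195)), (np.int64(192), np.int64(194), np.int64(195)), (np.int64(193), np.int64(195), np.int64(196)), (np.int64(194), np.int64(195), np.int64(196)), (np.int64(195), np.int64(194), np.int64(196)), (np.int64(196), np.int64(194), np.int64(195)), (np.int64(197), np.int64(194), np.int64(194)), (np.int64(198), np.int64(194), np.int64(194))]
```

```bash
python3 - <<'E'
import cv2,numpy as np
a=cv2.resize(cv2.imread("pics/top0.png")[110:290,160:300],None,fx=3,fy=3,interpolation=2)
b=cv2.resize(cv2.imread("pics/scene0.png")[130:270,170:330],None,fx=2.4,fy=2.4,interpolation=2)
h=max(a.shape[0],b.shape[0]);o=np.zeros((h,a.shape[1]+b.shape[1],3),np.uint8);o[:a.shape[0],:a.shape[1]]=a;o[:b.shape[0],a.shape[1]:]=b
print(o.shape);cv2.imwrite("pics/crop1.png",cv2.resize(o,(min(800,o.shape[1]),min(600,h))))
E
```

```text
(540, 804, 3)
```

```bash
cat >> h.py <<'E'
from scipy.spatial.transform import Rotation as Ro
def frame(hx,hy,yaw):
    X=np.array([np.cos(yaw),np.sin(yaw),0]); return np.array([hx,hy,.042]),X,np.array([-X[1],X[0],0])
def arm(p,a,L=.149):
    H,X,Y=frame(*p); b=H-.11*Y; return np.linspace(b+.03*( -np.cos(a)*X+[0,0,np.sin(a)]),b+L*(-np.cos(a)*X+np.array([0,0,np.sin(a)])),30)
E
python3 - <<'E'
from h import *
from scipy.optimize import least_squares
print([x for x in dir(r) if x[0]!='_'], telemetry.get_obs()["clock"])
ct=calibration("top"); cs=calibration("scene")
p0=[.5954,-.006,np.arctan2(.954,.299)]
pts={}
for n,c in(("top",ct),("scene",cs)):
    m=red(cv2.imread(f"pics/{n}0.png"),(175,115,225,205)); y,x=np.nonzero(m); k=y<(148 if n=="top" else 194); pts[n]=np.c_[x,y][k]
def line_res(n,c,q,a):
    P=proj(c,arm(q,a)); v,w=P[-1]-P[0],P[0]; v=v/np.linalg.norm(v); d=pts[n]-w
    return d[:,0]*v[1]-d[:,1]*v[0]
# lid outline corners in top picture as data with fixed geometry
corners=np.array([[455.4,-135.1],[636.7,-191.8],[685.4,-36.1],[504.1,20.6]])/1000
def model(q):
    H,X,Y=frame(*q); return np.array([H-.165*X+.095*Y,H-.165*X-.095*Y,H-.002*X-.095*Y,H-.002*X+.095*Y])[:,:2]
for use in (("top",),("scene",),("top","scene")):
    def f(v):
        res=[(model(v[:3])-corners).ravel()/.002]
        for n in use: res.append(line_res(n,dict(top=ct,scene=cs)[n],v[:3],v[3])/np.sqrt(len(pts[n]))/.3)
        for n,c,row in(("top",ct,128.),("scene",cs,141.5)):
            if n in use: res.append([(proj(c,arm(v[:3],v[3])[-1:])[0,1]-row)/1.])
        return np.concatenate(res)
    s=least_squares(f,p0+[1.6]); print(use,s.x,s.cost)
q=s.x;H,X,Y=frame(*q[:3]); E=H-.165*X; print("X",X,"Y",Y,"edge",E)
for n,c in(("top",ct),("scene",cs)): print(n,proj(c,arm(q[:3],q[3])[[0,-1]]), proj(c,[np.r_[m,.055] for m in model(q[:3])]))
o=telemetry.get_obs();R=Ro.from_rotvec(o["orientation"]);print(R.as_matrix())
# wanted orientation
for t in (30,45):
  t=np.radians(t); z=np.cos(t)*X-np.sin(t)*np.array([0,0,1]); x=-Y; G=Ro.from_matrix(np.c_[x,np.cross(z,x),z]); print((R.inv()*G).as_rotvec(degrees=True), G.as_matrix())
E
```

```text
['Unreachable', 'grip_depth'] 1.2
('top',) [ 0.5941 -0.0048  1.2765  1.6797] 11.565013925595064
('scene',) [ 0.5948 -0.0056  1.2707  1.6922] 3.401576756909603
('top', 'scene') [ 0.5942 -0.0048  1.276   1.6831] 14.609258079936442
X [0.2905 0.9569 0.    ] Y [-0.9569  0.2905  0.    ] edge [ 0.5463 -0.1627  0.042 ]
top [[209.2489 147.7002]
 [197.0838 127.9394]] [[255.9348 259.3398]
 [279.6608 176.7322]
 [210.1696 156.6341]
 [183.872  237.7565]]
scene [[193.468  186.4843]
 [182.3471 140.2347]] [[318.7963 204.1482]
 [257.053  166.093 ]
 [200.3561 194.9283]
 [260.9508 241.3359]]
[[ 0.9231  0.3846  0.0001]
 [ 0.3846 -0.9231 -0.    ]
 [ 0.      0.     -1.    ]]
[57.5158 20.6526 35.7777] [[ 0.9569 -0.1453  0.2516]
 [-0.2905 -0.4784  0.8287]
 [ 0.     -0.866  -0.5   ]]
[43.1666 15.4992 37.4267] [[ 0.9569 -0.2054  0.2054]
 [-0.2905 -0.6766  0.6766]
 [ 0.     -0.7071 -0.7071]]
```

View pics/crop1.png

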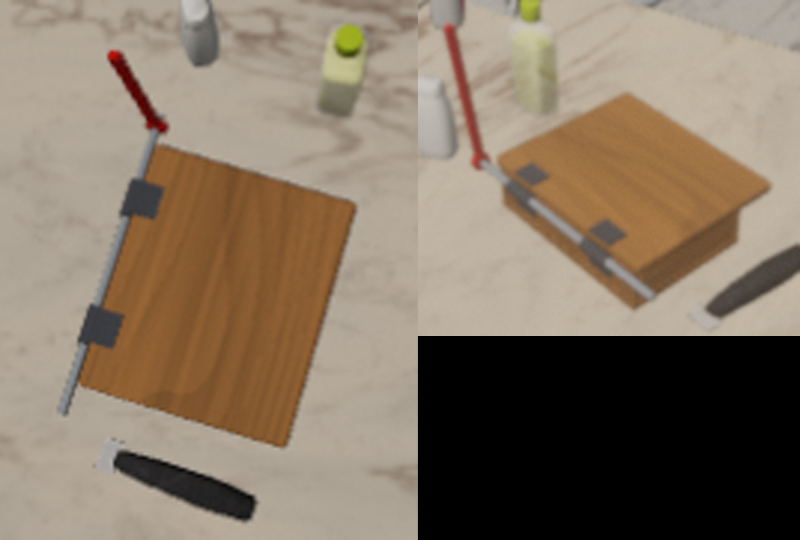

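The crop shows the grey hinge rod a few mm left of the panel. The lid corners in the top picture are about (255,259), (278,178), (214,158) and (187,238), so I'll refit with those.

```bash
python3 - <<'E'
from h import *
from scipy.optimize import least_squares
ct=calibration("top"); cs=calibration("scene")
crop=lambda a,k,o:np.array(a)/k-(.5/k-.5)*0+o
tc=crop([[285,447],[355,205],[162,145],[82,385]],3,[160,110])
k=2.4*.995; sc=crop([[770-418,186],[629-418,93]],k,[170,130])
rod_t=crop([[157,130],[64,412]],3,[160,110]); rod_s=crop([[480-418,162],[652-418,297]],k,[170,130])
pts={}
for n in("top","scene"):
    m=red(cv2.imread(f"pics/{n}0.png"),(175,115,225,205)); y,x=np.nonzero(m); kk=y<(148 if n=="top" else 194); pts[n]=np.c_[x,y][kk]
def lr(c,A,B,d):
    P=proj(c,[A,B]); v=P[1]-P[0]; v=v/np.linalg.norm(v); e=d-P[0]; return (e[:,0]*v[1]-e[:,1]*v[0])/np.sqrt(len(d))
def f(v,full=True):
    H,X,Y=frame(*v[:3]); g=v[4]; Z=np.array([0,0,.013])
    L=[H+Z-.165*X+.095*Y,H+Z-.165*X-.095*Y,H+Z-g*X-.095*Y,H+Z-g*X+.095*Y]
    r_=[(proj(ct,L)-tc).ravel(),(proj(cs,L[:2])-sc).ravel(),lr(ct,H-.1*Y,H+.1*Y,rod_t)*1.5,lr(cs,H-.1*Y,H+.1*Y,rod_s)*1.5]
    for n,c in(("top",ct),("scene",cs)):
        A=arm(v[:3],v[3]); r_.append(lr(c,A[0],A[-1],pts[n])*3)
    return np.concatenate(r_)
s=least_squares(f,[.594,-.005,1.276,1.68,.008]); print(s.x,s.cost); print(s.fun.round(2))
q=s.x;H,X,Y=frame(*q[:3]); print("X",X,"Y",Y,"H",H,"edge",H-.165*X)
np.save("q.npy",q)
E
```

```text
[ 0.5941 -0.0027  1.2653  1.6745  0.0125] 21.60986818953516
[-0.73  1.05  0.61 -0.69  0.1  -0.19 -0.29  0.79  1.33 -2.56 -0.9  -2.25
  1.38  2.   -0.46  0.37 -0.31 -0.92 -1.53  0.66  0.05 -0.56 -1.17 -1.77
  1.02  0.41 -0.2  -0.8   1.13  1.    0.99  0.86  0.73  0.84 -0.03  0.31
  0.03 -0.24  0.37  0.1  -0.18  0.16 -0.11  0.22 -0.05  0.29  0.01  0.35
  0.07 -0.2   0.41  0.14 -0.14  0.2  -0.07  0.26 -0.01 -0.28  0.33  0.05
 -0.22  0.12 -0.16  0.18 -0.09  0.24 -0.03  0.31  0.03  0.37  0.1  -0.18
  0.16 -0.11  0.22 -0.05  0.29  0.01  0.35  0.07 -0.2   0.14 -0.14  0.2
 -0.07  0.26 -0.01  0.33  0.05 -0.22  0.12 -0.16  0.18 -0.09  0.24 -0.03
 -0.3   0.31  0.03 -0.24  0.1  -0.18  0.16 -0.11  0.22 -0.05  0.29  0.01
  0.08 -0.2   0.14 -0.14  0.2  -0.07  0.26 -0.01  0.05 -0.22  0.12 -0.16
  0.18 -0.09  0.24 -0.03  0.03 -0.24  0.1  -0.18  0.16 -0.11  0.22 -0.05
  0.01  0.08 -0.2   0.14 -0.14  0.2  -0.07 -0.01  0.05 -0.22  0.12 -0.16
  0.18 -0.09 -0.03 -0.3 ]
X [0.3008 0.9537 0.    ] Y [-0.9537  0.3008  0.    ] H [ 0.5941 -0.0027  0.042 ] edge [ 0.5445 -0.1601  0.042 ]
```

{"fn": "apply_moves", "kwargs": {
  "moves": [
    [0,0,0,0.028,-0.0206,0,-1],
    [0,0,0,0.028,-0.0206,0,-1],
    [0,0,0,0.028,-0.0206,0,-1],
    [0,0,0,0.028,-0.0206,0,-1],
    [0,0,0,0.028,-0.0206,0,-1],
    [0,0,0,0.028,-0.0206,0,-1],
    [0,0,0,0.028,-0.0206,0,-1],
    [0,0,0,0.028,-0.0206,0,-1]
  ]
}}

```text
clock: 1.87
tcp_pos: [0.4037, -0.3833, 0.2316]
orientation: [3.08, 0.616, 0.001]
contact_force: [0.1, -0.0, -0.6]
grip_width: 0.0001
gripper_force: 0.0
```

{"fn": "apply_moves", "kwargs": {
  "moves": [
    [0,0,0,0.028,-0.0206,0,-1],
    [0,0,0,0.028,-0.0206,0,-1],
    [0,0,0,0.028,-0.0206,0,-1],
    [0,0,0,0.028,-0.0206,0,-1],
    [0.72,0.26,0.62,0,0,0,-1],
    [0.72,0.26,0.62,0,0,0,-1],
    [0.72,0.26,0.62,0,0,0,-1],
    [0.72,0.26,0.62,0,0,0,-1]
  ]
}}

```text
clock: 2.53
tcp_pos: [0.4756, -0.2655, 0.232]
orientation: [-2.816, -0.185, -0.07]
contact_force: [-0.6, -0.2, -0.1]
grip_width: 0.0
gripper_force: 0.0
```

```bash
cat >> h.py <<'E'
q=np.load("q.npy");H,X,Y=frame(*q[:3])
def st():
    o=telemetry.get_obs(); R=Ro.from_rotvec(o["orientation"]); d=o["tcp_pos"]-H
    z=R.as_matrix()[:,2]
    print("t",round(o["clock"],2),"u,y,z",np.array([d@X,d@Y,o["tcp_pos"][2]]),"F(u,y,z)",np.array([o["contact_force"]@X,o["contact_force"]@Y,o["contact_force"][2]]),"tilt",np.degrees(np.arctan2(-z[2],z@X)).round(1),"zY",(z@Y).round(3),"w",round(o["grip_width"],3)); return o,R
def goal(u,y,z,tilt=None):
    o,R=st()
    if tilt is not None:
        t=np.radians(tilt); zz=np.cos(t)*X-np.sin(t)*np.array([0,0,1]); G=Ro.from_matrix(np.c_[-Y,np.cross(zz,-Y),zz])
        print("turn units total",(R.inv()*G).as_rotvec(degrees=True)/6)
    else: G=R
    P=H+u*X+y*Y; P[2]=z; print("shift (tool axes at goal)",G.inv().apply(P-o["tcp_pos"]))
E
python3 -c "
from h import *
goal(-.26,.03,.1,45);print(telemetry.get_obs()['joints'])"
```

```text
t 2.53 u,y,z [-0.2862  0.034   0.232 ] F(u,y,z) [-0.34    0.5462 -0.0862] tilt 71.9 zY 0.068 w 0.0
turn units total [4.2756 1.5858 3.8359]
shift (tool axes at goal) [0.004  0.0748 0.1119]
[ 0.6727  0.3666 -0.1387  1.7633 -0.2609  1.1714 -0.7791]
```

{"fn": "apply_moves", "kwargs": {
  "moves": [
    [0.713,0.264,0.639,0,0,0,-1],
    [0.713,0.264,0.639,0,0,0,-1],
    [0.713,0.264,0.639,0,0,0,-1],
    [0.713,0.264,0.639,0,0,0,-1],
    [0.713,0.264,0.639,0,0,0,-1],
    [0.713,0.264,0.639,0,0,0,-1],
    [0,0,0,0,0.01,0.015,-1],
    [0,0,0,0,0.01,0.015,-1]
  ]
}}

```text
clock: 3.2
tcp_pos: [0.4762, -0.261, 0.1951]
orientation: [-2.337, 0.362, -0.149]
contact_force: [0.6, -0.1, -1.0]
grip_width: 0.0004
gripper_force: 0.0
```

```bash
python3 -c "
from h import *
goal(-.17,.03,.02,45);print(telemetry.get_obs()['joints'])
im=grab_frame('scene');cv2.imwrite('pics/s2.png',im)"
```

```text
t 3.2 u,y,z [-0.2818  0.0348  0.1951] F(u,y,z) [ 0.1352 -0.616  -1.0397] tilt 45.2 zY -0.001 w 0.0
turn units total [ 0.0385 -0.0099 -0.0141]
shift (tool axes at goal) [0.0048 0.0448 0.2029]
[ 0.8661  0.5499 -0.1307  1.769  -0.6565  1.2818 -0.7937]
```

View pics/s2.png

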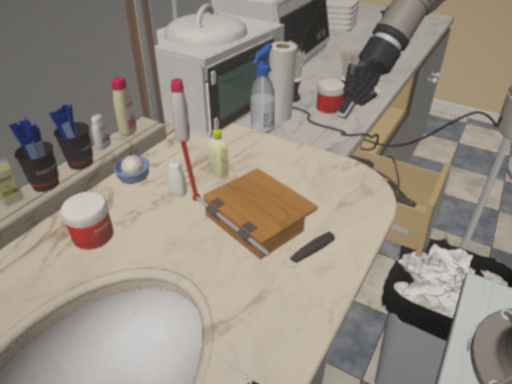

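The tool is tilted 45° as intended, with its tip at about (345,110). The lid, red arm and small items are still where they were.

{"fn": "apply_moves", "kwargs": {
  "moves": [
    [0,0,0,0.0006,0.0087,0.0214,-1],
    [0,0,0,0.0006,0.0087,0.0214,-1],
    [0,0,0,0.0006,0.0087,0.0214,-1],
    [0,0,0,0.0006,0.0087,0.0214,-1],
    [0,0,0,0.0006,0.0087,0.0214,-1],
    [0,0,0,0.0006,0.0087,0.0214,-1],
    [0,0,0,0.0006,0.0087,0.0214,-1],
    [0,0,0,0.0006,0.0087,0.0214,-1]
  ]
}}

```text
clock: 3.92
tcp_pos: [0.5033, -0.1923, 0.025]
orientation: [-2.338, 0.357, -0.148]
contact_force: [0.4, 0.0, 1.0]
grip_width: 0.0001
gripper_force: 0.0
```

{"fn": "apply_moves", "kwargs": {
  "moves": [
    [0,0,0,0,-0.0031,0.0031,-1],
    [0,0,0,0,-0.0031,0.0031,-1],
    [0,0,0,0,-0.0031,0.0031,-1],
    [0,0,0,0,-0.0031,0.0031,-1],
    [0,0,0,0,-0.0031,0.0031,-1],
    [0,0,0,0,-0.0031,0.0031,-1],
    [0,0,0,0,-0.0031,0.0031,-1],
    [0,0,0,0,-0.0031,0.0031,-1]
  ]
}}

```text
clock: 4.58
tcp_pos: [0.5133, -0.1587, 0.0257]
orientation: [-2.337, 0.357, -0.147]
contact_force: [0.7, 0.4, -0.3]
grip_width: -0.0002
gripper_force: 0.0
```

```bash
python3 -c "
from h import *
st()
im=grab_frame('scene')[120:270,160:360];cv2.imwrite('pics/s3.png',cv2.resize(im,(800,600),interpolation=2))"
```

```text
t 4.58 u,y,z [-0.173   0.0302  0.0257] F(u,y,z) [ 0.5608 -0.5091 -0.3446] tilt 45.2 zY 0.001 w -0.0
```

View pics/s3.png

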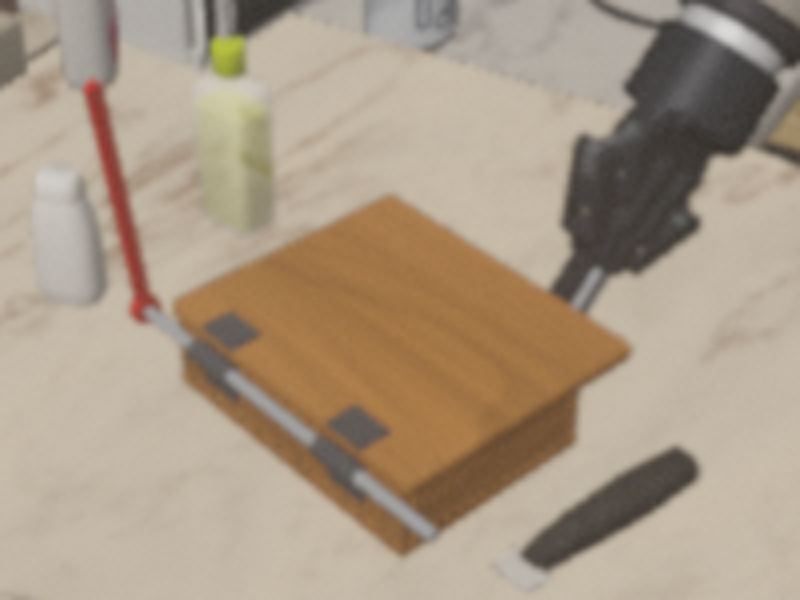

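The fingers reach under the lid's overhang at about (570,290), and everything else is still in place. Next I go in slightly deeper and start prying.

{"fn": "apply_moves", "kwargs": {
  "moves": [
    [0,0,0,0,-0.0017,0.0074,-1],
    [0,0,0,0,-0.0017,0.0074,-1],
    [0,0,0,0,-0.0025,-0.0025,-1],
    [0,0,0,0,-0.0025,-0.0025,-1],
    [0,0,0,0,-0.0025,-0.0025,-1],
    [0,0,0,0,-0.0025,-0.0025,-1],
    [0,0,0,0,-0.0025,-0.0025,-1],
    [0,0,0,0,-0.0025,-0.0025,-1]
  ]
}}

```text
clock: 5.3
tcp_pos: [0.5166, -0.1468, 0.0386]
orientation: [-2.337, 0.358, -0.146]
contact_force: [-0.1, 0.2, -5.0]
grip_width: 0.0001
gripper_force: 2.0
```

```bash
python3 -c "
from h import *
st()"
```

```text
t 5.3 u,y,z [-0.1607  0.0306  0.0386] F(u,y,z) [ 0.1073  0.168  -5.0056] tilt 45.2 zY 0.002 w 0.0
```

{"fn": "apply_moves", "kwargs": {
  "moves": [
    [0,0,0,0,-0.0036,-0.0036,-1],
    [0,0,0,0,-0.0038,-0.0034,-1],
    [0,0,0,0,-0.0039,-0.0033,-1],
    [0,0,0,0,-0.004,-0.0031,-1],
    [0,0,0,0,-0.0041,-0.003,-1],
    [0,0,0,0,-0.0042,-0.0028,-1],
    [0,0,0,0,-0.0043,-0.0027,-1],
    [0,0,0,0,-0.0044,-0.0025,-1]
  ]
}}

```text
clock: 5.97
tcp_pos: [0.5187, -0.141, 0.079]
orientation: [-2.337, 0.358, -0.147]
contact_force: [-0.2, -0.3, -5.7]
grip_width: 0.0001
gripper_force: 2.2
```

```bash
python3 -c "
from h import *
st()"
```

```text
t 5.97 u,y,z [-0.1545  0.0304  0.079 ] F(u,y,z) [-0.3775  0.1368 -5.7337] tilt 45.2 zY 0.002 w 0.0
```

{"fn": "apply_moves", "kwargs": {
  "moves": [
    [0,0,0,0,-0.0061,-0.0035,-1],
    [0,0,0,0,-0.0062,-0.0032,-1],
    [0,0,0,0,-0.0063,-0.003,-1],
    [0,0,0,0,-0.0065,-0.0027,-1],
    [0,0,0,0,-0.0066,-0.0024,-1],
    [0,0,0,0,-0.0067,-0.0021,-1],
    [0,0,0,0,-0.0068,-0.0018,-1],
    [0,0,0,0,-0.0068,-0.0015,-1]
  ]
}}

```text
clock: 6.63
tcp_pos: [0.5255, -0.1195, 0.1302]
orientation: [-2.337, 0.358, -0.147]
contact_force: [-0.2, -2.6, -3.7]
grip_width: 0.0001
gripper_force: 2.0
```

```bash
python3 -c "
from h import *
st()
im=grab_frame('scene')[70:270,160:426];cv2.imwrite('pics/s4.png',cv2.resize(im,(798,600),interpolation=2))"
```

```text
t 6.63 u,y,z [-0.132   0.0303  0.1302] F(u,y,z) [-2.5551 -0.5605 -3.6853] tilt 45.2 zY 0.001 w 0.0
```

View pics/s4.png

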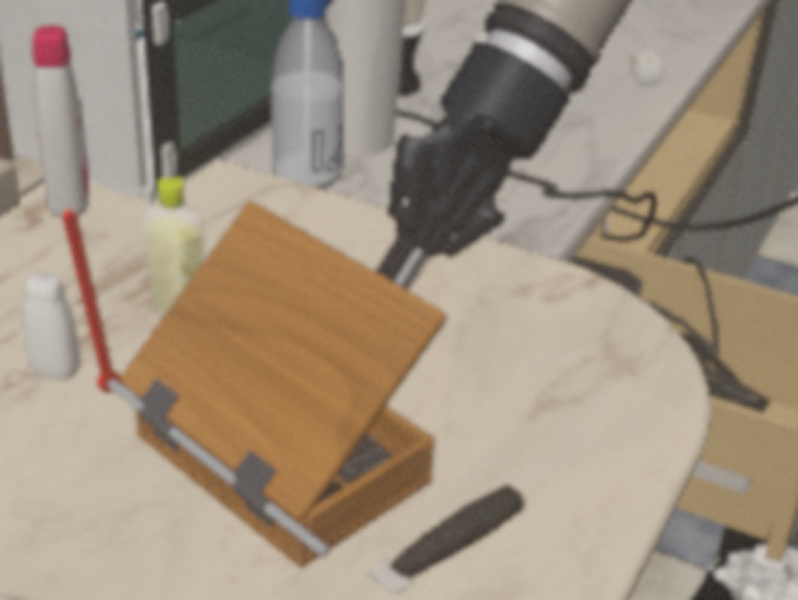

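The lid is up at roughly 40°, resting on the fingers at about (400,265), and the red arm and loose items are untouched. I'll continue along the arc while shrinking the radius so the tip doesn't slip past the edge.

```bash
python3 -c "
from h import *
a=np.radians(np.linspace(33.7,78,17));R=np.linspace(.1588,.130,17)
P=np.c_[-R*np.cos(a),R*np.sin(a)];d=np.diff(P,axis=0)
print(np.c_[-.7071*(d[:,0]+d[:,1]),.7071*(d[:,0]-d[:,1])].round(4).tolist())"
```

```text
[[-0.0078, 0.0005], [-0.0077, 0.0008], [-0.0076, 0.0012], [-0.0074, 0.0016], [-0.0072, 0.0019], [-0.0071, 0.0023], [-0.0068, 0.0026], [-0.0066, 0.0029], [-0.0064, 0.0032], [-0.0061, 0.0035], [-0.0059, 0.0038], [-0.0056, 0.004], [-0.0053, 0.0043], [-0.005, 0.0045], [-0.0047, 0.0047], [-0.0044, 0.0048]]
```

{"fn": "apply_moves", "kwargs": {
  "moves": [
    [0,0,0,0,-0.0078,0.0005,-1],
    [0,0,0,0,-0.0077,0.0008,-1],
    [0,0,0,0,-0.0076,0.0012,-1],
    [0,0,0,0,-0.0074,0.0016,-1],
    [0,0,0,0,-0.0072,0.0019,-1],
    [0,0,0,0,-0.0071,0.0023,-1],
    [0,0,0,0,-0.0068,0.0026,-1],
    [0,0,0,0,-0.0066,0.0029,-1]
  ]
}}

```text
clock: 7.35
tcp_pos: [0.5414, -0.0717, 0.1616]
orientation: [-2.337, 0.359, -0.149]
contact_force: [-1.6, -6.4, 0.4]
grip_width: 0.0001
gripper_force: 2.3
```

```bash
python3 -c "
from h import *
st()"
```

```text
t 7.35 u,y,z [-0.0816  0.0296  0.1616] F(u,y,z) [-6.5523 -0.4343  0.424 ] tilt 45.2 zY -0.0 w 0.0
```

{"fn": "apply_moves", "kwargs": {
  "moves": [
    [0,0,0,0,-0.0064,0.0032,-1],
    [0,0,0,0,-0.0061,0.0035,-1],
    [0,0,0,0,-0.0059,0.0038,-1],
    [0,0,0,0,-0.0056,0.004,-1],
    [0,0,0,0,-0.0053,0.0043,-1],
    [0,0,0,0,-0.005,0.0045,-1],
    [0,0,0,0,-0.0047,0.0047,-1],
    [0,0,0,0,-0.0044,0.0048,-1]
  ]
}}

```text
clock: 8.02
tcp_pos: [0.5577, -0.0196, 0.1693]
orientation: [-2.336, 0.358, -0.149]
contact_force: [-2.0, -4.8, 3.0]
grip_width: 0.0002
gripper_force: 2.2
```

```bash
python3 - <<'E'
from h import *
st()
ims=[]
for n in("scene","top"):
    im=grab_frame(n); ims.append(im.copy()); cv2.imwrite(f"pics/{n}5.png",im)
    ms=silhouettes("lid",n); print(n,[(round(d["p"],2),np.round(d["extent"],1)) for d in ms[:2]])
    if ms: cv2.drawContours(im,cv2.findContours(ms[0]["mask"].astype(np.uint8),0,2)[0],-1,(255,255,0),1)
    ims[-1]=im
a=cv2.resize(ims[0][70:270,160:320],None,fx=2.5,fy=2.5,interpolation=2);b=cv2.resize(ims[1][90:290,150:310],None,fx=2.5,fy=2.5,interpolation=2)
cv2.imwrite("pics/c5.png",np.hstack([a,b]))
E
```

```text
t 8.02 u,y,z [-0.027   0.0297  0.1693] F(u,y,z) [-5.1917  0.4149  2.9628] tilt 45.1 zY -0.0 w 0.0
scene [(0.84, array([232. , 186.8,  75.2, 120.6]))]
top [(0.73, array([197.3, 186.4,  35.5,  93.9]))]
```

View pics/c5.png

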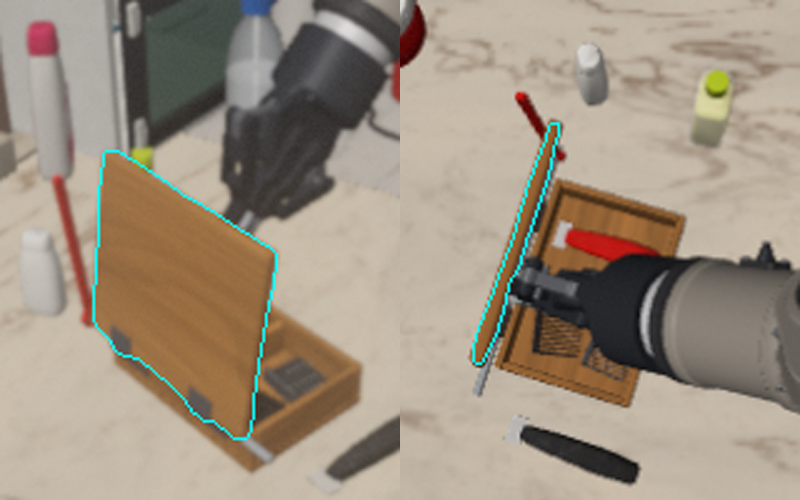

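The lid (cyan outlines) stands near upright, while the red arm leans further left, with its tip near crop (55,180). I'll measure the lid angle by fitting the silhouettes.

```bash
cat >> h.py <<'E'
def lidpts(a,g=.0125):
    d=-np.cos(a)*X+np.array([0,0,np.sin(a)]); n=np.sin(a)*X+np.array([0,0,np.cos(a)])
    return np.array([H+l*d+s*Y+t*n for l in(g,.165) for s in(-.095,.095) for t in(.001,.013)])
def iou(n,m,a):
    c=calibration(n); k=4; h=cv2.convexHull((proj(c,lidpts(a))*k+k/2).astype(np.float32)).astype(np.int32)
    A=cv2.fillConvexPoly(np.zeros((384*k,512*k),np.uint8),h,1)>0; B=np.kron(m,np.ones((k,k),bool)); return (A&B).sum()/(A|B).sum()
def lidangle():
    for n in("scene","top"):
        im=grab_frame(n); ms=silhouettes("lid",n)
        if not ms: print(n,"none");continue
        S=np.arange(70,115,.5); v=np.array([iou(n,ms[0]["mask"],np.radians(s)) for s in S]); i=v.argmax(); w=v>v[i]-.08
        print(n,"lid deg argmax",S[i],v[i].round(3),"poly",(lambda p:-p[1]/2/p[0])(np.polyfit(S[w],v[w],2)).round(2),"arm",np.degrees(q[3]).round(2))
E
python3 -c "
from h import *
lidangle()"
```

```text
scene lid deg argmax 79.5 0.949 poly 79.83 arm 95.94
top lid deg argmax 79.0 0.872 poly 78.78 arm 95.94
```

```bash
python3 -c "
from h import *
a=np.radians(np.linspace(78.1,98,9));R=np.linspace(.1301,.130,9)
P=np.c_[-R*np.cos(a),R*np.sin(a)];d=np.diff(P,axis=0)
print(np.c_[-.7071*(d[:,0]+d[:,1]),.7071*(d[:,0]-d[:,1])].round(4).tolist())"
```

```text
[[-0.0047, 0.0032], [-0.0045, 0.0034], [-0.0044, 0.0036], [-0.0042, 0.0038], [-0.004, 0.004], [-0.0039, 0.0041], [-0.0037, 0.0043], [-0.0035, 0.0044]]
```

Push, then back off 30 mm towards -u (tool y +, z −) so the lid stands free.

{"fn": "apply_moves", "kwargs": {
  "moves": [
    [0,0,0,0,-0.0047,0.0032,-1],
    [0,0,0,0,-0.0045,0.0034,-1],
    [0,0,0,0,-0.0044,0.0036,-1],
    [0,0,0,0,-0.0042,0.0038,-1],
    [0,0,0,0,-0.004,0.004,-1],
    [0,0,0,0,-0.0039,0.0041,-1],
    [0,0,0,0,-0.0037,0.0043,-1],
    [0,0,0,0,-0.0035,0.0044,-1]
  ]
}}

```text
clock: 9.08
tcp_pos: [0.5701, 0.024, 0.169]
orientation: [-2.337, 0.358, -0.146]
contact_force: [0.3, -5.3, -2.6]
grip_width: -0.0001
gripper_force: 2.0
```

```bash
python3 -c "
from h import *
st();lidangle()"
```

```text
t 9.08 u,y,z [0.0183 0.031  0.169 ] F(u,y,z) [-4.9602 -1.9185 -2.594 ] tilt 45.2 zY 0.002 w -0.0
scene lid deg argmax 99.5 0.949 poly 99.27 arm 95.94
top lid deg argmax 99.0 0.823 poly 99.0 arm 95.94
```

{"fn": "apply_moves", "kwargs": {
  "moves": [
    [0,0,0,0,0.003,-0.003,-1],
    [0,0,0,0,0.003,-0.003,-1],
    [0,0,0,0,0.003,-0.003,-1],
    [0,0,0,0,0.003,-0.003,-1],
    [0,0,0,0,0.003,-0.003,-1],
    [0,0,0,0,0.003,-0.003,-1],
    [0,0,0,0,0.003,-0.003,-1],
    [0,0,0,0,0,0,-1]
  ]
}}

```text
clock: 9.95
tcp_pos: [0.5613, -0.0059, 0.1694]
orientation: [-2.337, 0.359, -0.147]
contact_force: [-0.3, -0.4, -0.2]
grip_width: -0.0001
gripper_force: 0.0
```

```bash
python3 -c "
from h import *
st();lidangle()"
```

```text
t 9.95 u,y,z [-0.0129  0.0304  0.1694] F(u,y,z) [-0.4223  0.1371 -0.2225] tilt 45.2 zY 0.001 w -0.0
scene lid deg argmax 93.5 0.957 poly 93.41 arm 95.94
top lid deg argmax 93.0 0.879 poly 92.9 arm 95.94
```

{"fn": "apply_moves", "kwargs": {
  "moves": [
    [0,0,0,0,-0.0033,0.0033,-1],
    [0,0,0,0,-0.0033,0.0033,-1],
    [0,0,0,0,-0.0033,0.0033,-1],
    [0,0,0,0,-0.0033,0.0033,-1],
    [0,0,0,0,-0.0033,0.0033,-1],
    [0,0,0,0,-0.0033,0.0033,-1],
    [0,0,0,0,-0.0033,0.0033,-1],
    [0,0,0,0,-0.0033,0.0033,-1]
  ]
}}

```text
clock: 10.82
tcp_pos: [0.5724, 0.0302, 0.1687]
orientation: [-2.338, 0.359, -0.147]
contact_force: [-1.9, -4.6, -1.3]
grip_width: -0.0001
gripper_force: 2.0
```

{"fn": "apply_moves", "kwargs": {
  "moves": [
    [0,0,0,0,0,0,-1],
    [0,0,0,0,0.003,-0.003,-1],
    [0,0,0,0,0.003,-0.003,-1],
    [0,0,0,0,0.003,-0.003,-1],
    [0,0,0,0,0.01,-0.01,-1],
    [0,0,0,0,0.02,-0.02,-1],
    [0,0,0,0,0.02,-0.02,-1],
    [0,0,0,0,0.02,-0.02,-1]
  ]
}}

```text
clock: 11.48
tcp_pos: [0.5384, -0.0774, 0.17]
orientation: [-2.337, 0.357, -0.147]
contact_force: [-0.3, -0.9, -0.9]
grip_width: -0.0002
gripper_force: 0.0
```

```bash
python3 - <<'E'
from h import *
from scipy.optimize import least_squares
st();lidangle()
pic=[]
for n,(x0,y0) in(("scene",(160,70)),("top",(150,90))):
    c=calibration(n); im=grab_frame(n); m=red(im,(170,115,225,205)); y,x=np.nonzero(m); k=y<(148 if n=="top" else 194); pt=np.c_[x,y][k]
    def f(a):
        P=proj(c,arm(q[:3],a[0])); v=P[-1]-P[0]; v/=np.linalg.norm(v); e=pt-P[0]; return e[:,0]*v[1]-e[:,1]*v[0]
    s=least_squares(f,[1.67]); print(n,"arm",np.degrees(s.x),len(pt))
    k=2.5; v=cv2.resize(im[y0:y0+200,x0:x0+160],None,fx=k,fy=k,interpolation=2)
    for a,col in((q[3],(255,255,0)),):
        h=cv2.convexHull(((proj(c,lidpts(a))-[x0,y0]+.5)*k).astype(np.float32)).astype(np.int32); cv2.polylines(v,[h],True,col,1)
    L=((proj(c,arm(q[:3],q[3]))-[x0,y0]+.5)*k).astype(np.int32); cv2.polylines(v,[L],False,(0,255,0),1); pic.append(v)
cv2.imwrite("pics/c6.png",np.hstack(pic))
E
```

```text
t 11.48 u,y,z [-0.0879  0.0307  0.17  ] F(u,y,z) [-0.9228 -0.018  -0.9423] tilt 45.2 zY 0.002 w -0.0
scene lid deg argmax 96.5 0.949 poly 96.29 arm 95.94
top lid deg argmax 96.0 0.94 poly 95.82 arm 95.94
scene arm [95.684] 0
top arm [95.955] 22
```

View pics/c6.png

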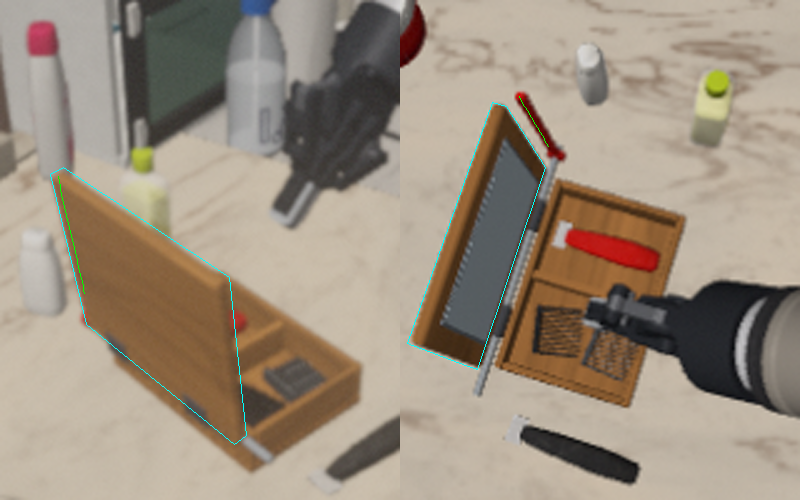

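The lid stands free at about 96°. The fitted outline covers it in both views, its far edge runs parallel to the red arm in the top view, and the gripper is clear of everything.

```bash
python3 -c "
from h import *
lidangle()
from bench import order
print(order.hand_in())"
```

```text
scene lid deg argmax 96.5 0.947 poly 96.37 arm 95.94
top lid deg argmax 95.5 0.948 poly 95.65 arm 95.94
the job is handed in; nothing more can be done
None
```

The job is handed in: the lid stands by itself at about 96°, measured within about 0.5° of the red arm (about 95.9°) after one springback correction; the red arm, bottle, tube and trimmer were not touched, and the hand-in returned no verdict.

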